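# Pin the hinged pie mould shut

## Task

Swing the open wall of the steel pie mould fully shut, so that the knuckle on its free end stands over the fixed knuckle at the mould's corner. Then take the longest of the three pins from the white pin block and drop it, head up, down through both knuckles until its head rests on the upper one, and let go.

Things in the scene. Friction and masses are not known exactly. Their poses are not given: they have to be found in the camera images.
- pin_head (a point): Centre of the round head (28 mm across, 40 mm tall; grasp here or up to 8 mm higher) of the longest of three steel pins standing in a white block (35 mm high, holes 60 mm apart, 30 mm deep). Shank 12 mm thick, 76 mm long: its foot is 96 mm below this point. z points up the pin. 0.12 kg. The other two are lower: a short round-headed one (top 83 mm over the bench), a square-headed one (87 mm).
- gate (a joint): Angle in rad of the mould's hinged front wall about its upright hinge: 0 is fully shut against its stop, both knuckle holes in line; it grows as the free end swings out towards the robot. It stays where it is left and needs about 1 N to move.
- gate_eye (a point): Centre of the top rim of the upright tube (knuckle) on the wall's free end, 84 mm over the bench like all walls: 30 mm outside, 20 mm through hole, 36 mm tall. y points along the wall to the hinge 215 mm away, x into the mould (push this way to shut). The wall, 4 mm sheet from 8 to 84 mm over the bench, lies on the tube-to-hinge line; its outer side is free to push, say 150 mm from the hinge.
- mould_eye (a point): Centre of the top rim of the fixed tube (knuckle) at the mould's front corner, 44 mm over the bench: 30 mm outside, 20 mm through hole, 30 mm tall. With the wall shut its tube stands right over this one, top rim 40 mm above this point; a pin fully home has its head's centre 60 mm above this point. x points to the mould's back, y along the shut wall to the hinge. It stands on a fixed white board.
Mind the look-alikes: they are no part of the job. What is shaped like the part that bears pin_head but green or turquoise is not meant.

How it is judged:
By the outcome, as a careful person would: the job done as asked, in the order asked, and still so for the second after the job is handed in, with the robot touching nothing.
It also fails if it takes over 50 s, if anything falls off the work surface, if the arm or the gripper's body presses on something with over 40 N, if the wrist force passes 120 N, or if a joint passes its speed limit or range.

## Robot

A 6-joint arm with a two-finger parallel gripper is mounted at the origin on the work surface. World frame = base frame: x ahead of the robot, y to its left, z up, the work surface at z = 0. Lengths are in m, angles in rad, forces in N, time in s.
With the tool pointing down it reaches from about 0.3 to 0.875 m from the base axis. Payload 6.4 kg.
Tool frame: the origin (TCP) lies at the very end of the fingers, on their centre line; the grasp point (between the pads) lies 19 mm behind it; z points along the fingers, y is the line along which they close (so a half turn about z gives the same grasp; the last joint's range is limited). The gripper opens to 85 mm and grips with 20 to 120 N. Pads are 22 mm wide; open, the fingers measure 114 mm over their backs; the gripper's body (76 mm by 85 mm) begins 54 mm behind the grasp point. The pads swing forward as they close: fully open they stand 13 mm farther back than shut.
Start: joints at [-1.4, 0.181, 1.607, -0, 1.354, -0.206], TCP at [0.212, -0.535, 0.231] pointing down, gripper open.
Joint ranges: [-2.99, 2.99], [-0.89, 2.07], [0.3, 2.58], [-1.14, 4.28], [0, 2.63], [-3.12, 3.12]. Speed limits (rad/s): [2.57, 2.57, 3.01, 3.14, 3.14, 3.14].

## Interface

Orientations are given as a unit quaternion [w, x, y, z].
In Python, from bench import telemetry, camera, ctrl, spotter gives the robot as it stands.
- The arm moves only by the tool send_rows, never from a script. Its argument "series" is a list of rows, each a list of 3 entries, a list of its own where there are three numbers: the turn, a rotation vector about the world's x, y, z in degrees, then the shift along the world's x, y, z in mm, then the closure, from -1 (fully open) to 1 (shut), so that 0 is half open. In form: [[[rx, ry, rz], [dx, dy, dz], gripper], ...]. A call has 1 to 10 rows; each row is the pose to reach, as a shift and turn from the pose commanded when the call began; what a row does not reach only later rows make up. A row lasts 1/8 s, in which the tool goes at most 62.5 mm and 10.7 degrees, less where a joint would pass 70% of its speed; a pose out of reach is approached as far as the arm can. A call with a gripper value outside its range is refused whole. The fingers move at their own pace and stop on an object; the grip force is fixed at half the most. Time passes only in rows, so rows that repeat a pose let the fingers close. It gives the time, the measured TCP pose, the force, the opening and the grip force at its end, in the units of the state.
- telemetry.get_obs(): the state, without advancing time (a new reading comes with each control period).
- camera(name): name is "scene" or "top" or "wrist"; returns a dict with "pixels" (480x640x3 uint8, red, green, blue), "camera_matrix" (3x3 intrinsics, pixels), "dist_coeffs" ([k1, k2, p1, p2, k3] as OpenCV has them; the pictures are not rectified), "xyz" and "orientation" of the camera in the world. Camera axes: x right, y up, looking along -z (the intrinsics and any distortion apply to the point x, -y, -z); pixel columns grow to the right and rows downward; lengths in m; the calibration is good to about 2 mm. A picture is of the moment at which its call begins. There is no depth.
- ctrl.hand_in(): hands the job in; it is judged then, once.
Trained networks look in the newest picture that a camera, given by its name, has taken for a name from the list of things; names that differ only in an ending like _2 or _b are one class to them, and where a whole thing is asked for, a point or a joint stands for the part that bears it (a point fixed in the world has none). Each returns a list of dicts, best first, with "conf" (0 to 1); they miss things now and then, are a little off and sometimes report something else, mostly with a low value. They report only what shows in the picture. A call takes as long as a camera call. They do not tell look-alikes from the thing itself.
- spotter.boxes_of(thing, camera): "xyz" ([x, y, z] in m, in world coordinates, good to about 4 mm: the middle of the surface that is visible of it).
- spotter.landmark_of(thing, camera): "xyz" ([x, y, z] in m, in world coordinates, good to about 4 mm: a listed point, or the origin of a listed thing).
The state is a dict: "time_s": time; "q": joint angles; "dq": joint speeds; "joint_efforts": joint torques, N m; "eef_pos": TCP position; "eef_rot": TCP orientation; "wrist_force": force on the tool from outside, world axes, zero at the start; "torque": the same for the moment, N m; "opening": opening from 0.0 (shut) to 1.0 (fully open); "grasp_force": force on a finger pad.
Only numpy, scipy, OpenCV 4.12 (cv2) and the standard library are available. Lean on these libraries where they do the work, as an engineer would, in place of code of your own. Each camera call takes 0.05 s, during which the arm holds its last target. There are 200 camera calls.

## Working session

There is one attempt and no reset: what is moved stays moved. The work goes in short steps, Python scripts to look and compute and a tool call to move; the robot and the scene stay as the last step left them, time stands still between calls to the robot, and variables do not carry over. Pictures are saved under pics/ and viewed, at most 10 in all, crops included, and the job is handed in when it is done.

Besides the shell and the picture viewer there is one more tool, called as name(argument=value, ...) on one line, values as JSON. send_rows: Moves the arm, as the interface text tells. Its arguments: {"type":"object","properties":{"series":{"type":"array","items":{"type":"array"}}},"required":["series"]}

```bash
mkdir -p pics
cat > h.py <<'E'
import numpy as np, cv2
from scipy.spatial.transform import Rotation as R
from bench import telemetry, camera, ctrl, spotter
def Rm(q): return R.from_quat(np.r_[q[1:],q[0]]) if len(q)==4 else R.from_matrix(q)
F=np.diag([1,-1,-1.])
def shot(n,f=None):
    c=camera(n)
    if f: cv2.imwrite('pics/'+f,c['pixels'][:,:,::-1])
    return c
def proj(c,P):
    Rw=Rm(np.array(c['orientation'])).as_matrix()@F   # cv cam->world
    t=-Rw.T@np.array(c['xyz'])
    return cv2.projectPoints(np.array(P,float).reshape(-1,1,3),cv2.Rodrigues(Rw.T)[0],t,np.array(c['camera_matrix']),np.array(c['dist_coeffs']))[0].reshape(-1,2)
def ray(c,uv):
    n=cv2.undistortPoints(np.array(uv,float).reshape(-1,1,2),np.array(c['camera_matrix']),np.array(c['dist_coeffs'])).reshape(2)
    d=Rm(np.array(c['orientation'])).as_matrix()@F@np.r_[n,1]
    return np.array(c['xyz']),d/np.linalg.norm(d)
def onz(c,uv,z):
    o,d=ray(c,uv); return o+d*(z-o[2])/d[2]
def tri(obs):
    A=0;b=0
    for c,uv in obs:
        o,d=ray(c,uv);M=np.eye(3)-np.outer(d,d);A=A+M;b=b+M@o
    p=np.linalg.solve(A,b)
    return p,[np.round(np.linalg.norm(proj(c,p)[0]-uv),1) for c,uv in obs]
E
python3 - <<'E'
from h import *
np.set_printoptions(precision=4,suppress=True)
for n in ['scene','top','wrist']:
    c=shot(n,n+'0.png'); print(n,c['xyz'],c['orientation'])
    for t in ['pin_head','gate_eye','mould_eye','gate']:
        for r in spotter.landmark_of(t,n): print(t,'L',r['conf'],np.array(r.get('xyz')) if 'xyz' in r else r, proj(c,r['xyz'])[0] if 'xyz' in r else '')
print(telemetry.get_obs())
E
```

```text
scene [1.076  0.4217 0.747 ] [0.3998 0.1665 0.3668 0.8234]
pin_head L 0.96 [ 0.386  -0.2424  0.0958] [279.8338 159.1174]
pin_head L 0.79 [ 0.5134 -0.2407  0.102 ] [232.9558 189.1134]
pin_head L 0.67 [ 0.6175 -0.206   0.0948] [204.0832 230.5347]
pin_head L 0.58 [ 0.4122 -0.2973  0.0938] [249.5656 156.3434]
gate_eye L 0.9 [0.576  0.0242 0.0851] [328.6414 281.2573]
mould_eye L 0.89 [0.6297 0.0143 0.0452] [302.2264 316.5017]Traceback (most recent call last):
  File "<stdin>", line 6, in <module>
ValueError: it knows: gate_eye, mould_eye, pin_head
```

Run:
```python
from h import *
np.set_printoptions(precision=4,suppress=True)
for n in ['top','wrist','scene']:
    c=shot(n,n+'0.png'); print(n,c['xyz'],c['orientation'])
    for t in ['pin_head','gate_eye','mould_eye']:
        for r in spotter.landmark_of(t,n): print(t,'L',r['conf'],np.array(r['xyz']), proj(c,r['xyz'])[0])
o=telemetry.get_obs();print(o['time_s'],o['eef_pos'],o['eef_rot'],o['opening'])
```

```text
top [ 0.4057 -0.0029  1.0026] [ 0.7148  0.0393 -0.0506 -0.6964]
pin_head L 0.8 [ 0.5105 -0.2444  0.1094] [431.0767 248.3987]
pin_head L 0.7 [ 0.3827 -0.2425  0.0975] [428.8152 314.0933]
pin_head L 0.62 [ 0.4089 -0.2985  0.0948] [456.5464 301.1962]
pin_head L 0.45 [ 0.4074 -0.1731  0.0936] [393.1902 300.558 ]
gate_eye L 0.71 [0.5744 0.0237 0.0847] [295.4735 214.7162]
mould_eye L 0.72 [0.6299 0.0102 0.0458] [303.0826 192.4226]
wrist [ 0.2896 -0.5028  0.374 ] [ 0.8156 -0.1358  0.0924 -0.5548]
scene [1.076  0.4217 0.747 ] [0.3998 0.1665 0.3668 0.8234]
pin_head L 0.75 [ 0.385  -0.243   0.0962] [279.9313 158.5959]
pin_head L 0.65 [ 0.4127 -0.2972  0.0932] [249.4548 156.739 ]
pin_head L 0.63 [ 0.6143 -0.2024  0.0937] [207.0931 230.8936]
pin_head L 0.61 [ 0.5152 -0.2427  0.0983] [231.6846 190.8471]
gate_eye L 0.98 [0.5735 0.0211 0.0883] [328.0351 277.9861]
mould_eye L 0.87 [0.6277 0.0124 0.0412] [302.2104 316.8432]
0.8 [ 0.2116 -0.5347  0.2313] [ 0.      0.9823  0.1873 -0.    ] 0.9993136739817534
```

View pics/scene0.png

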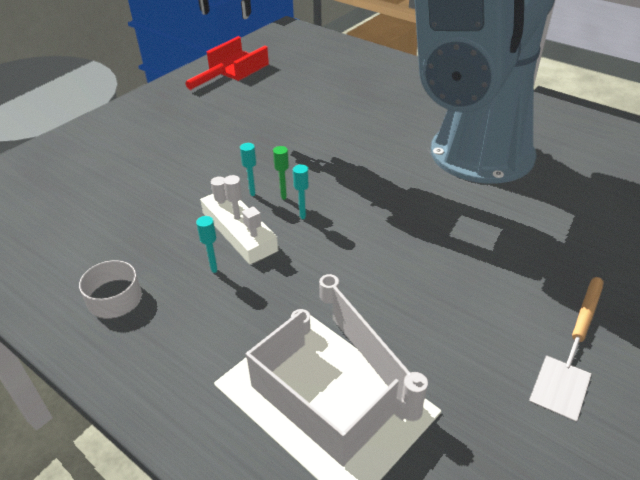

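View pics/top0.png

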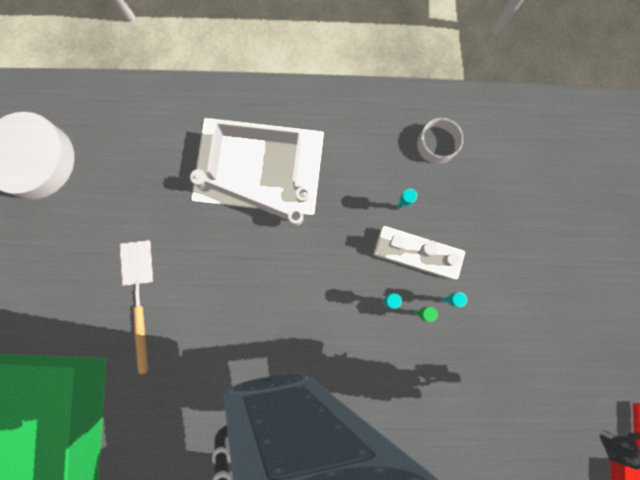

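The scene view shows the longest pin as the middle one in the block: scene (233,185), top (429,249). Gate eye is at scene (329,283), top (296,217). Mould eye is at scene (300,317), top (302,193). The hinge is at scene (414,383), top (199,177). I'll enlarge these to refine the pixels.

Run:
```python
import cv2,numpy as np
def crop(f,u,v,w=80,h=60,k=5):
    I=cv2.imread(f'pics/{f}0.png')[v:v+h,u:u+w]; I=cv2.resize(I,None,fx=k,fy=k,interpolation=cv2.INTER_CUBIC)
    for i in range(0,w,10):
        cv2.putText(I,str(u+i),(i*k,8),0,.32,(0,0,255),1); cv2.line(I,(i*k,10),(i*k,16),(0,0,255),1)
    for j in range(0,h,10): cv2.putText(I,str(v+j),(0,j*k+4),0,.32,(0,255,255),1); cv2.line(I,(22,j*k),(28,j*k),(0,255,255),1)
    return I
a=np.hstack([crop('scene',200,170),crop('top',385,220)]); b=np.hstack([crop('scene',280,270),crop('top',250,165)])
cv2.imwrite('pics/crops.png',np.vstack([a,b]))
```

```text
(no output)
```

View pics/crops.png

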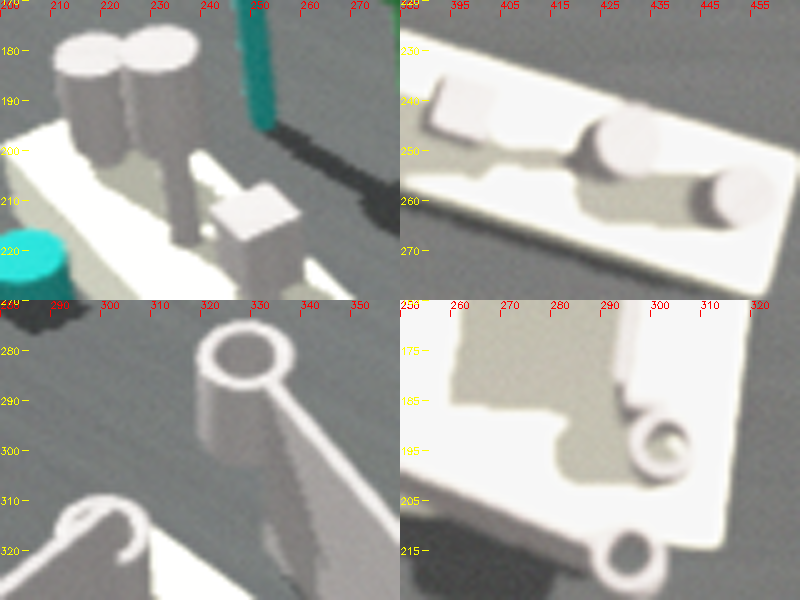

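Run:
```python
from h import *
np.set_printoptions(precision=4,suppress=True)
s=shot('scene');t=shot('top')
d=-.4
P={}
for n,a,b in [('pintop',(232,179.8),(431.4,248)),('shorttop',(217.8,180.8),(453.6,259)),('sq',(251,212),(397,241.5)),('gate',(329,280.9),(295.8,216.2)),('mould',(300.5,315.7),(302,194)),('hinge',(416,381.5),(198.5,177))]:
    P[n],e=tri([(s,np.array(a)+d),(t,np.array(b)+d)]); print(n,P[n],e)
for n,z in [('pintop',.121),('gate',.084),('mould',.044)]: print(n)
m=P['mould'];h=P['hinge'];g=P['gate']
print('dist h-m',np.linalg.norm((h-m)[:2]),'h-g',np.linalg.norm((h-g)[:2]),'ang',np.degrees(np.arctan2(*(h-m)[1::-1])),np.degrees(np.arctan2(*(h-g)[1::-1])))
r=P['shorttop']-P['sq'];print('row',np.degrees(np.arctan2(r[1],r[0])),np.linalg.norm(r[:2]))
```

```text
pintop [ 0.5112 -0.2418  0.1213] [np.float64(0.5), np.float64(0.5)]
shorttop [ 0.4956 -0.2983  0.0843] [np.float64(1.4), np.float64(1.3)]
sq [ 0.5275 -0.1826  0.0878] [np.float64(1.5), np.float64(1.3)]
gate [0.573  0.023  0.0834] [np.float64(0.6), np.float64(0.5)]
mould [0.6287 0.0117 0.0448] [np.float64(1.3), np.float64(0.9)]
hinge [0.6481 0.2246 0.0839] [np.float64(0.1), np.float64(0.0)]
pintop
gate
mould
dist h-m 0.21383108424226502 h-g 0.21516844312948705 ang 84.78147136256233 69.56663441348437
row -105.42863591187042 0.11995909837764107
```

The measurements fit the text: pin top 0.121, gate rim 0.083, mould rim 0.045, hinge to eye 215 mm, and the outer pins 120 mm apart. Next I'll move in front of the gate, about 150 mm from the hinge, with the fingers shut.

send_rows(series=[[[0,0,10],[30,55,0],1],[[0,0,20],[60,110,0],1],[[0,0,30],[85,165,0],1],[[0,0,40],[115,220,0],1],[[0,0,50],[145,275,0],1],[[0,0,60],[170,330,0],1],[[0,0,63],[200,385,0],1],[[0,0,63],[230,440,0],1],[[0,0,63],[255,495,0],1],[[0,0,63],[285,550,0],1]])

```text
time_s: 2.15
eef_pos: [0.4972, 0.0172, 0.2317]
eef_rot: [0.001, 0.74, 0.673, 0.0]
wrist_force: [0.9, -0.6, 0.3]
opening: -0.005
grasp_force: 0.0
```

send_rows(series=[[[0,0,0],[33,65,0],1],[[0,0,0],[33,65,-40],1],[[0,0,0],[33,65,-80],1],[[0,0,0],[33,65,-130],1],[[0,0,0],[33,65,-181],1],[[0,0,0],[33,65,-181],1],[[0,0,0],[33,65,-181],1]])

```text
time_s: 3.02
eef_pos: [0.5308, 0.0801, 0.052]
eef_rot: [0.001, 0.74, 0.673, 0.001]
wrist_force: [-0.1, 0.4, 0.2]
opening: -0.006
grasp_force: 0.0
```

send_rows(series=[[[0,0,0],[15,-1,0],1],[[0,0,0],[30,-2,0],1],[[0,0,0],[40,-3,0],1],[[0,0,0],[48,-4,0],1],[[0,0,0],[56,-4,0],1],[[0,0,0],[64,-5,0],1],[[0,0,0],[70,-5,0],1],[[0,0,0],[75,-5,0],1],[[0,0,0],[78,-5,0],1],[[0,0,0],[78,-5,0],1]])

```text
time_s: 4.28
eef_pos: [0.6077, 0.0752, 0.0503]
eef_rot: [0.0, 0.74, 0.673, 0.0]
wrist_force: [0.2, 0.3, 0.1]
opening: -0.001
grasp_force: 0.0
```

Run:
```python
from h import *
c=shot('scene','scene1.png');cv2.imwrite('pics/s1.png',cv2.resize(c['pixels'][240:440,220:480,::-1],None,fx=3,fy=3))
```

```text
(no output)
```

View pics/s1.png

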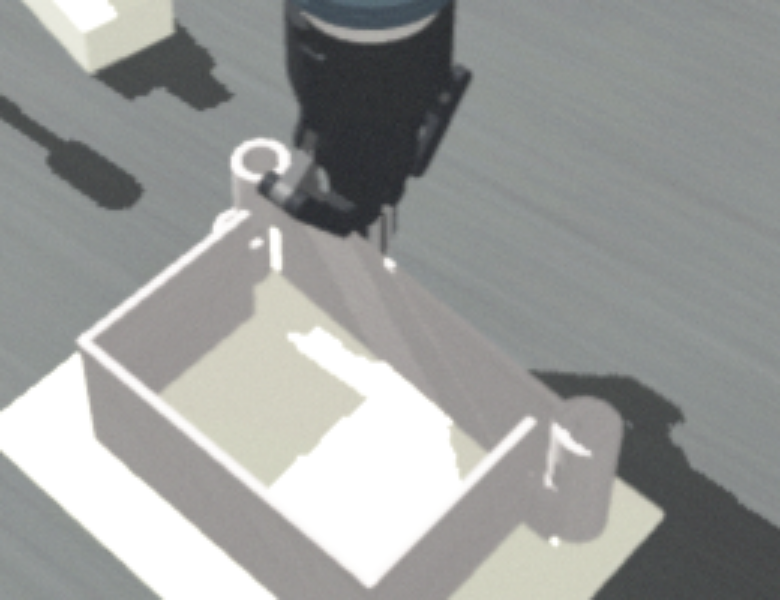

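The gate is nearly shut: its eye is at crop (260,158) and the fixed eye is just visible beneath it at (225,215). I'll keep pushing in small steps until it stops.

send_rows(series=[[[0,0,0],[2,0,0],1],[[0,0,0],[4,0,0],1],[[0,0,0],[5,0,0],1],[[0,0,0],[6,0,0],1],[[0,0,0],[7,0,0],1],[[0,0,0],[7,0,0],1]])

```text
time_s: 5.08
eef_pos: [0.6147, 0.0752, 0.0503]
eef_rot: [0.0, 0.74, 0.673, 0.0]
wrist_force: [-0.2, 0.5, 0.1]
opening: 0.003
grasp_force: 0.0
```

send_rows(series=[[[0,0,0],[1,0,0],1],[[0,0,0],[2,0,0],1],[[0,0,0],[3,0,0],1],[[0,0,0],[3,0,0],1]])

```text
time_s: 5.58
eef_pos: [0.6177, 0.0752, 0.0503]
eef_rot: [0.0, 0.74, 0.673, 0.0]
wrist_force: [0.8, -0.1, 0.0]
opening: -0.0
grasp_force: 0.0
```

send_rows(series=[[[0,0,0],[1,0,0],1],[[0,0,0],[1.5,0,0],1],[[0,0,0],[2,0,0],1],[[0,0,0],[2,0,0],1]])

```text
time_s: 6.08
eef_pos: [0.6194, 0.0752, 0.0503]
eef_rot: [-0.0, 0.74, 0.673, -0.0]
wrist_force: [-0.6, -0.9, 1.7]
opening: -0.001
grasp_force: 0.5
```

Run:
```python
from h import *
np.set_printoptions(precision=4,suppress=True)
for n in ['scene','top']:
    c=shot(n,n+'2.png')
    for t in ['gate_eye','mould_eye']:
        for r in spotter.landmark_of(t,n): print(n,t,r['conf'],np.array(r['xyz']),proj(c,r['xyz'])[0])
    print('expected shut px',proj(c,[.6287,.0117,.084]))
    if n=='scene': cv2.imwrite('pics/s2.png',cv2.resize(c['pixels'][260:340,260:370,::-1],None,fx=6,fy=6,interpolation=cv2.INTER_CUBIC))
```

```text
scene gate_eye 0.6 [0.6282 0.0083 0.0851] [298.7824 296.5089]
scene mould_eye 0.64 [0.6296 0.0108 0.0446] [300.5368 315.6533]
expected shut px [[300.3375 298.2339]]
top gate_eye 0.86 [0.6338 0.0131 0.0859] [301.5701 185.9782]
top mould_eye 0.56 [0.6287 0.011  0.0445] [302.6934 193.1063]
expected shut px [[302.1957 188.6703]]
```

View pics/s2.png

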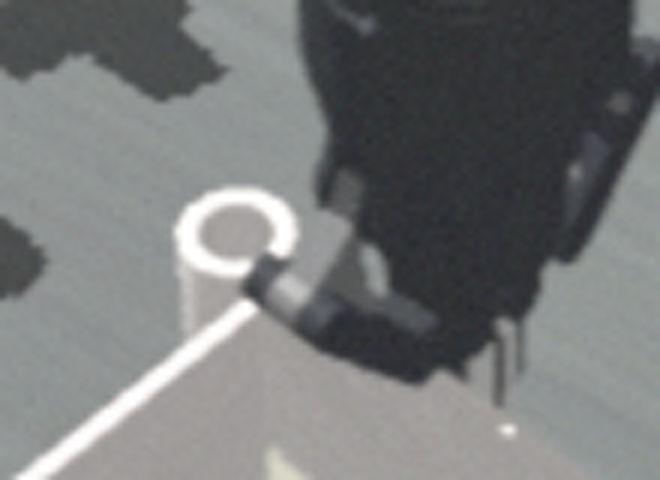

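The upper ring is centred at about (299,298), where I expected it when shut (300,298). A little more push should show whether it's on the stop.

send_rows(series=[[[0,0,0],[0.5,0,0],1],[[0,0,0],[1,0,0],1],[[0,0,0],[1,0,0],1]])

```text
time_s: 6.75
eef_pos: [0.6195, 0.0752, 0.0502]
eef_rot: [-0.001, 0.74, 0.673, -0.001]
wrist_force: [-6.7, -1.0, 3.9]
opening: 0.003
grasp_force: 3.2
```

The gate is on its stop: the force rose to 6.7 N with no movement. I'll back off and go above the pin.

send_rows(series=[[[0,0,0],[-20,0,0],1],[[0,0,0],[-50,0,0],1],[[0,0,0],[-50,0,60],1],[[0,0,0],[-50,0,120],1],[[0,0,0],[-60,-50,150],-1],[[0,0,-5],[-70,-110,150],-1],[[0,0,-10],[-85,-170,150],-1],[[0,0,-10],[-95,-230,150],-1],[[0,0,-10],[-105,-290,150],-1],[[0,0,-10],[-109,-317,150],-1]])

```text
time_s: 8.0
eef_pos: [0.5112, -0.2453, 0.2007]
eef_rot: [0.001, 0.796, 0.605, 0.0]
wrist_force: [-0.3, 0.2, 0.6]
opening: 0.997
grasp_force: 0.0
```

send_rows(series=[[[0,0,0],[0,0,0],-1],[[0,0,0],[0,0,0],-1]])

```text
time_s: 8.25
eef_pos: [0.5117, -0.2411, 0.2002]
eef_rot: [-0.0, 0.796, 0.606, 0.0]
wrist_force: [-0.6, 1.1, -0.1]
opening: 0.996
grasp_force: 0.0
```

Run:
```python
from h import *
np.set_printoptions(precision=4,suppress=True)
c=shot('wrist','w3.png');print(c['xyz'])
print('pintop px',proj(c,[[.5112,-.2418,.121]]))
for r in spotter.landmark_of('pin_head','wrist'): print(r['conf'],np.array(r['xyz']),proj(c,r['xyz'])[0])
for n in ['scene','top']:
    c=shot(n)
    for r in spotter.landmark_of('gate_eye',n): print(n,r['conf'],np.array(r['xyz']),proj(c,r['xyz'])[0])
print(telemetry.get_obs()['eef_pos'])
```

```text
[ 0.5341 -0.1594  0.3431]
pintop px [[322.4164 248.9155]]
0.92 [ 0.6144 -0.1979  0.098 ] [469.9885 125.2228]
0.86 [ 0.4156 -0.295   0.0969] [213.2355 337.0977]
0.79 [ 0.5124 -0.242   0.099 ] [324.3174 236.4146]
0.63 [ 0.3805 -0.2406  0.0984] [136.2657 283.1398]
0.61 [ 0.4054 -0.1669  0.0947] [127.3191 167.859 ]
scene 0.76 [0.6288 0.0119 0.0867] [300.3247 297.1082]
top 0.79 [0.6312 0.0115 0.0832] [302.3326 187.568 ]
[ 0.5118 -0.2409  0.2004]
```

View pics/w3.png

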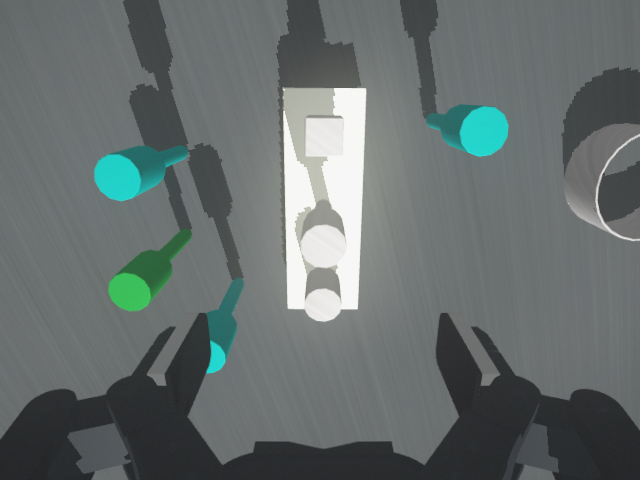

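The wrist view shows the pin's top at (323,246), within 2 mm of my prediction, and the fingers straddle it with room on both sides. I'll go down and grip.

send_rows(series=[[[0,0,0],[0,1,-50],-1],[[0,0,0],[0,1,-90],-1],[[0,0,0],[0,1,-113],-1],[[0,0,0],[0,1,-113],-1],[[0,0,0],[0,1,-113],0],[[0,0,0],[0,1,-113],1],[[0,0,0],[0,1,-113],1],[[0,0,0],[0,1,-113],1],[[0,0,0],[0,1,-113],1]])

```text
time_s: 9.68
eef_pos: [0.512, -0.2412, 0.0884]
eef_rot: [0.001, 0.796, 0.606, 0.0]
wrist_force: [-0.6, 1.1, 5.3]
opening: 0.296
grasp_force: 58.6
```

send_rows(series=[[[0,0,0],[0,0,15],1],[[0,0,0],[0,0,40],1],[[0,0,0],[0,0,80],1],[[0,0,0],[0,0,130],1],[[0,0,0],[0,0,150],1],[[0,0,0],[0,0,150],1]])

```text
time_s: 10.42
eef_pos: [0.5124, -0.2414, 0.24]
eef_rot: [0.002, 0.795, 0.606, 0.001]
wrist_force: [0.3, 0.2, -1.1]
opening: 0.302
grasp_force: 59.7
```

send_rows(series=[[[0,0,0],[22,48,0],1],[[0,0,0],[44,96,0],1],[[0,0,0],[66,144,0],1],[[0,0,0],[88,192,0],1],[[0,0,0],[106,230,0],1],[[0,0,0],[117,253,0],1],[[0,0,0],[117,253,-30],1],[[0,0,0],[117,253,-55],1],[[0,0,0],[117,253,-55],1],[[0,0,0],[117,253,-55],1]])

```text
time_s: 11.68
eef_pos: [0.6285, 0.0121, 0.1824]
eef_rot: [-0.0, 0.796, 0.606, -0.0]
wrist_force: [0.5, -0.5, -0.2]
opening: 0.299
grasp_force: 59.6
```

Run:
```python
from h import *
np.set_printoptions(precision=4,suppress=True)
o=telemetry.get_obs();print(o['eef_pos'],o['wrist_force'])
I=[]
for n,(u,v) in [('scene',(250,220)),('wrist',(240,170))]:
    c=shot(n,n+'4.png')
    for t in ['gate_eye','pin_head']:
        for r in spotter.landmark_of(t,n): print(n,t,r['conf'],np.array(r['xyz']),proj(c,r['xyz'])[0])
    e=np.array(o['eef_pos']);print('foot px',proj(c,[e+[0,0,.013-.096]])[0],'eye px',proj(c,[[.629,.0117,.084]])[0])
    k=4 if n=='scene' else 2
    w,h=400//k,480//k
    p=proj(c,[[.629,.0117,.1]])[0]; u,v=int(p[0]-w/2),int(p[1]-h/2);v=max(0,min(v,480-h));print(n,'crop',u,v,k)
    I.append(cv2.resize(c['pixels'][v:v+h,u:u+w,::-1],(400,480),interpolation=cv2.INTER_CUBIC))
cv2.imwrite('pics/c4.png',np.hstack(I))
```

```text
[0.6285 0.0121 0.1824] [ 0.4692 -0.5077 -0.1544]
scene gate_eye 0.6 [0.6313 0.0085 0.085 ] [297.5501 297.8315]
scene pin_head 0.97 [ 0.6144 -0.2023  0.0952] [206.9593 230.27  ]
scene pin_head 0.86 [0.6333 0.0133 0.1959] [295.7794 245.1734]
scene pin_head 0.57 [ 0.4098 -0.2928  0.0923] [252.1958 157.232 ]
foot px [300.1935 291.201 ] eye px [300.2084 298.3519]
scene crop 249 231 4
wrist gate_eye 0.63 [0.6319 0.0125 0.0847] [326.4583 234.7245]
wrist pin_head 0.7 [0.6307 0.0128 0.1987] [326.4681 335.753 ]
foot px [321.5004 244.7755] eye px [322.3944 236.6569]
wrist crop 222 125 2
```

View pics/c4.png

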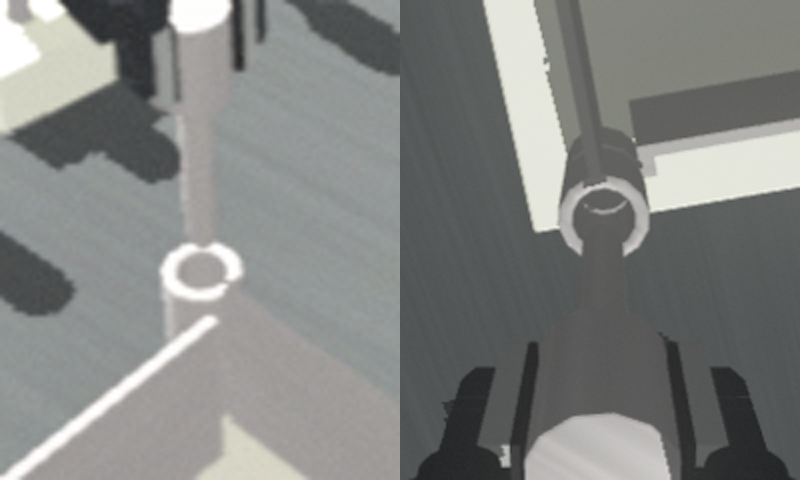

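Both views agree. In the scene crop the shank foot at (202,240) is straight above the ring centre at (202,271). In the wrist crop the shank runs into the ring at (605,218), within 1–2 mm. I'll lower it in steps.

send_rows(series=[[[0,0,0],[0.5,1,-5],1],[[0,0,0],[0.5,1,-12],1],[[0,0,0],[0.5,1,-18],1],[[0,0,0],[0.5,1,-24],1],[[0,0,0],[0.5,1,-30],1],[[0,0,0],[0.5,1,-30],1]])

```text
time_s: 12.72
eef_pos: [0.6286, 0.0133, 0.1515]
eef_rot: [-0.0, 0.796, 0.606, -0.0]
wrist_force: [-0.2, -0.0, -1.2]
opening: 0.302
grasp_force: 59.6
```

send_rows(series=[[[0,0,0],[0,0,-8],1],[[0,0,0],[0,0,-15],1],[[0,0,0],[0,0,-20],1],[[0,0,0],[0,0,-25],1],[[0,0,0],[0,0,-30],1],[[0,0,0],[0,0,-34],1],[[0,0,0],[0,0,-34],1]])

```text
time_s: 13.6
eef_pos: [0.6287, 0.0133, 0.1179]
eef_rot: [-0.0, 0.796, 0.606, -0.0]
wrist_force: [-0.6, 0.1, -0.5]
opening: 0.297
grasp_force: 59.6
```

The foot is now at about 0.034, inside the lower knuckle, with no contact force. On to the seat.

send_rows(series=[[[0,0,0],[0,0,-7],1],[[0,0,0],[0,0,-14],1],[[0,0,0],[0,0,-19],1],[[0,0,0],[0,0,-23],1],[[0,0,0],[0,0,-25],1],[[0,0,0],[0,0,-25],1]])

```text
time_s: 14.35
eef_pos: [0.629, 0.0132, 0.0932]
eef_rot: [-0.0, 0.796, 0.606, -0.0]
wrist_force: [0.2, -0.2, -1.4]
opening: 0.298
grasp_force: 59.6
```

send_rows(series=[[[0,0,0],[0,0,-1],1],[[0,0,0],[0,0,-1.5],1],[[0,0,0],[0,0,-1.5],1]])

```text
time_s: 14.72
eef_pos: [0.629, 0.0132, 0.0918]
eef_rot: [0.0, 0.796, 0.606, 0.0]
wrist_force: [0.4, 0.6, -0.7]
opening: 0.301
grasp_force: 59.6
```

Within about 1 mm of the seat. I'll open to let it drop, then retreat straight up.

send_rows(series=[[[0,0,0],[0,0,0],0.2],[[0,0,0],[0,0,0],0],[[0,0,0],[0,0,0],-0.5],[[0,0,0],[0,0,0],-1],[[0,0,0],[0,0,0],-1],[[0,0,0],[0,0,20],-1],[[0,0,0],[0,0,60],-1],[[0,0,0],[-30,0,110],-1],[[0,0,0],[-80,0,130],-1],[[0,0,0],[-130,0,130],-1]])

```text
time_s: 15.98
eef_pos: [0.4995, 0.0129, 0.2257]
eef_rot: [0.003, 0.795, 0.606, 0.002]
wrist_force: [0.2, -0.4, 1.0]
opening: 1.001
grasp_force: 0.0
```

send_rows(series=[[[0,0,0],[0,0,0],-1],[[0,0,0],[0,0,0],-1]])

```text
time_s: 16.23
eef_pos: [0.5, 0.013, 0.2235]
eef_rot: [0.001, 0.796, 0.606, 0.001]
wrist_force: [0.5, 0.4, 0.7]
opening: 0.997
grasp_force: 0.0
```

Run:
```python
from h import *
np.set_printoptions(precision=4,suppress=True)
I=[]
for n in ['scene','top']:
    c=shot(n,n+'5.png'); p=proj(c,[[.629,.0125,.124]])[0];print(n,p)
    for t in ['pin_head','gate_eye']:
        for r in spotter.landmark_of(t,n): print(n,t,r['conf'],np.array(r['xyz']))
    u,v=int(p[0])-40,int(p[1])-40
    I.append(cv2.resize(c['pixels'][v:v+100,u:u+80,::-1],(400,500),interpolation=cv2.INTER_CUBIC)); print(u,v)
cv2.imwrite('pics/c5.png',np.hstack(I))
```

```text
scene [299.5227 279.9122]
scene pin_head 0.97 [0.6291 0.0113 0.1049]
scene pin_head 0.79 [ 0.3886 -0.2426  0.0976]
scene pin_head 0.79 [ 0.4087 -0.1704  0.0928]
scene pin_head 0.77 [ 0.4086 -0.2979  0.0906]
scene pin_head 0.74 [ 0.6151 -0.2018  0.0959]
scene gate_eye 0.68 [0.6309 0.0101 0.0849]
259 239
top [301.6055 183.6346]
top pin_head 0.82 [ 0.3823 -0.2394  0.0987]
top pin_head 0.62 [ 0.406  -0.1681  0.0905]
top pin_head 0.56 [ 0.4114 -0.2973  0.0932]
top pin_head 0.49 [ 0.6141 -0.2019  0.0977]
261 143
```

View pics/c5.png

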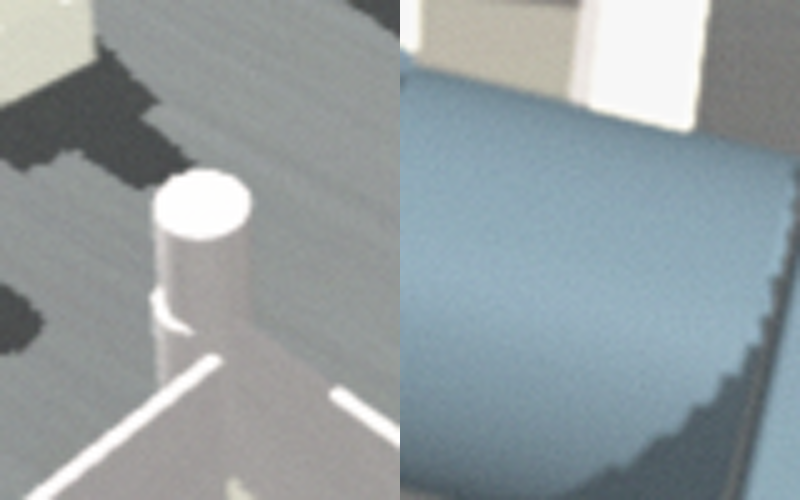

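The scene crop shows the head upright and resting on the upper knuckle, with its top at (202,205), pixel (299.4,280), where I predicted it. The arm blocks the top view, but head centre z = 0.105 fits a pin fully home. Handing in.

```bash
python3 -c "
from h import *
print(ctrl.hand_in())"
```

```text
the job is handed in; nothing more can be done
None
```

I pushed the gate shut against its stop and dropped the longest pin through both knuckles. Its head rests on the upper one, the gripper is clear, and I handed the job in at about 16 s with no result reported back.

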